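Tip the paperback and the carton flat into the taped outline

ROBOT

A 7-joint arm with a two-finger parallel gripper is mounted at the origin on the work surface. World frame = base frame: x ahead of the robot, y to its left, z up, the work surface at z = 0. Lengths are in m, angles in rad, forces in N, time in s.
With the tool pointing down it reaches from about 0.4 to 0.9 m from the base axis. Payload 5.6 kg.
Tool frame: the origin (TCP) lies between the finger pads; the fingertips stand 19 mm ahead of it and the grasp point (between the pads) is the TCP; z points along the fingers, y is the direction in which the jaws open and shut (so a half turn about z gives the same grasp; the last joint's range is limited). The gripper opens to 92 mm and grips with 3 to 60 N. Pads are 20 mm wide; open, the fingers measure 128 mm over their backs; the gripper's body (75 mm by 189 mm) begins 69 mm behind the grasp point.
Start: joints at [-1.383, 0.468, -0.012, 1.603, 0.006, 1.071, -0.056], TCP at [0.149, 0.633, 0.234] pointing down, gripper open.
Joint ranges: [-2.53, 2.53], [-0.31, 2.02], [-1.57, 1.55], [0.28, 2.44], [-1.29, 4.43], [0.15, 1.84], [-2.92, 2.92]. Speed limits (rad/s): [2.57, 2.57, 3.14, 3.14, 3.14, 3.14, 3.14].

INTERFACE

Orientations are given as a unit quaternion [x, y, z, w].
In Python, from bench import readout, eyes, finish_job gives the robot as it stands.
- The arm moves only by the tool drive_tool, never from a script. Its argument "increments" is a list of rows, each a list of 4 numbers: the shift along the tool's x, y, z in m, then the turn about the tool's z in rad. A call has 1 to 8 rows; each row is the pose to reach, as a shift and turn from the pose commanded when the call began, along the tool's axes at that moment; what a row does not reach only later rows make up. A row lasts 1/12 s, in which the tool goes at most 41.7 mm and 7.16 degrees, less where a joint would pass 70% of its speed; a pose out of reach is approached as far as the arm can. A call with a gripper value outside its range is refused whole. "fingers" is the closure in counts, from 0 (fully open) to 255 (shut), set as the call begins (left out, the last holds). The fingers move at their own pace and stop on an object; "grip_force" is the grip in N (left out, the last holds). Time passes only in rows, so rows that repeat a pose let the fingers close. It gives the time, the measured TCP pose, the force and the opening at its end, in the units of the state.
- readout.get_obs(): the state, without advancing time (a new reading comes with each control period).
- eyes.camera(name): name is "scene" or "top"; returns (picture, depth): 420x560x3 uint8, blue, green, red; 420x560 float32, m along the optical axis (not along the pixel's ray), 0 where there is no reading.
- eyes.get_calibration(name): a dict with "vertical_fov" (degrees; the focal length in pixels is half the picture's height over the tangent of half this angle, whatever the lens; pixels are square), "cx", "cy" (the principal point, pixels), "world_from_camera" (4x4, takes a point from camera to world coordinates). Camera axes: x right, y down, z forward; pixel columns grow to the right and rows downward; lengths in m; the calibration is good to about 2 mm. A picture is of the moment at which its call begins. get_calibration takes no time and is no camera call.
- finish_job(): hands the job in, once; it reports no verdict.
Trained networks look in the newest picture that a camera, given by its name, has taken for a name from the list of things; names that differ only in an ending like _2 or _b are one class to them, and where a whole thing is asked for, a point or a joint stands for the part that bears it (a point fixed in the world has none). Each returns a list of dicts, best first, with "score" (0 to 1); they miss things now and then, are a little off and sometimes report something else, mostly with a low value. They report only what shows in the picture. A call takes as long as a camera call. They do not tell look-alikes from the thing itself.
- eyes.silhouettes(camera, query): "region" (420x560 bool, what is visible of it) and "box" ([left, top, right, bottom] in pixels, round what is visible of it).
The state is a dict: "t": time; "q": joint angles; "dq": joint speeds; "joint_efforts": joint torques, N m; "tool_pos": TCP position; "tcp_rot": TCP orientation; "wrist_force": force on the tool from outside, world axes, zero at the start; "torque": the same for the moment, N m; "finger_gap": finger opening in m.
Only numpy, scipy, OpenCV 4.12 (cv2) and the standard library are available. Lean on these libraries where they do the work, as an engineer would, in place of code of your own. Each camera call takes 0.05 s, during which the arm holds its last target. There are 200 camera calls.

TASK

The paperback and the brown carton have to lie flat on the desk mat so that the kit can be photographed from above. With the fingertips, push each one over where it stands, towards the middle of the mat, so that both end up lying flat on their broad faces, wholly inside the white taped outline (the tape itself counts as inside) and neither on the other. Do not lift or carry them or slide them along upright, and leave everything else on the desk where it is.

Things in the scene. Friction and masses are not known exactly. Their poses are not given: they have to be found in the camera images.
- mat: fixed flat grey desk mat, 360 (its x) by 310 (its y) mm, 3 mm thick. Origin on the table under its centre, z up. On it a rectangle is outlined in 8 mm wide white tape, concentric with the mat: inner size 300 mm along the mat's x, 250 mm along its y. Paperback and carton stand just inside it at opposite y ends, in separate lanes, broad faces square to the mat's y within 0.07 rad.
- book_center (a point): centre of the loose standing paperback (rigid, beige-grey cover, cream pages; 0.18 to 0.37 kg), 108 mm wide along its own x, 28 mm thick along its own y, 170 mm tall along its own z; its centre is 85 mm above its foot. Axes as the book's; z up while it stands, y square to its covers.
- carton_center (a point): centre of the loose standing plain brown closed carton (stiff and full; 0.14 to 0.28 kg), 80 mm wide along its own x, 42 mm thick along its own y, 135 mm tall along its own z; its centre is 67.5 mm above its foot. Axes as the carton's; z up while it stands, y square to its broad faces.
- book_foot_a (a point): corner point of the paperback, mid-way through its thickness, at own x -54 mm, 0 mm above its foot
- book_foot_b (a point): corner point of the paperback, mid-way through its thickness, at own x +54 mm, 0 mm above its foot
- book_top_a (a point): corner point of the paperback, mid-way through its thickness, at own x -54 mm, 170 mm above its foot
- book_top_b (a point): corner point of the paperback, mid-way through its thickness, at own x +54 mm, 170 mm above its foot
- book: the paperback; origin at the centre of its foot, axes as for its centre
- carton_foot_a (a point): corner point of the carton, mid-way through its thickness, at own x -40 mm, 0 mm above its foot
- carton_foot_b (a point): corner point of the carton, mid-way through its thickness, at own x +40 mm, 0 mm above its foot
- carton_top_a (a point): corner point of the carton, mid-way through its thickness, at own x -40 mm, 135 mm above its foot
- carton_top_b (a point): corner point of the carton, mid-way through its thickness, at own x +40 mm, 135 mm above its foot
- carton: the carton; origin at the centre of its foot, axes as for its centre
- drink: bystander: clear drink bottle with an orange cap, 64 mm across, 150 mm tall, origin at the centre of its foot
- tub: bystander: small white jar, 48 mm across, 95 mm tall, origin at the centre of its foot
- pump: bystander: white pump bottle, 60 mm across, 149 mm tall, origin at the centre of its foot
- phone: bystander: dark phone lying flat, 150 (x) by 74 (y) by 9 mm, origin at the centre of its underside
- spool1: bystander: thread spool standing on end, 26 mm across, 36 mm tall, origin at the centre of its foot
- spool2: bystander: thread spool standing on end, 26 mm across, 36 mm tall, origin at the centre of its foot
Not all that is in view belongs to the job. Of the things that look like the book, take the one that is farthest to the robot's right at the start.

How it is judged:
By the outcome, as a careful person would: the job done as asked, in the order asked, and still so for the second after the job is handed in, with the robot touching nothing.
It also fails if it takes over 40 s, if anything falls off the work surface, if the arm or the gripper's body presses on something with over 40 N, if the wrist force passes 120 N, or if a joint passes its speed limit or range.

## Working session

There is one attempt and no reset: what is moved stays moved. The work goes in short steps, Python scripts to look and compute and a tool call to move; the robot and the scene stay as the last step left them, time stands still between calls to the robot, and variables do not carry over. Pictures are saved under pics/ and viewed, about 8 in all and at most 12, crops included, and the job is handed in when it is done.

Besides the shell and the picture viewer there is one more tool, called as a command line: name --pt "numbers of a row" for each row, then --argument value for the rest. drive_tool: Moves the arm, as the interface text tells. Its arguments: {"type":"object","properties":{"increments":{"type":"array","items":{"type":"array","items":{"type":"number"}}},"fingers":{"type":"number"},"grip_force":{"type":"number"}},"required":["increments"]}

```bash
ls; mkdir -p pics; cat > h.py <<'E'
import numpy as np, cv2
from bench import readout, eyes, finish_job
def cloud(name,d):
    c=eyes.get_calibration(name); f=d.shape[0]/2/np.tan(np.radians(c["vertical_fov"])/2)
    v,u=np.indices(d.shape); P=np.stack([(u-c["cx"])/f*d,(v-c["cy"])/f*d,d,np.ones_like(d)],-1)
    W=(P@np.array(c["world_from_camera"]).T)[...,:3]; W[d<=0]=np.nan; return W
E
python3 - <<'E'
from h import *
o=readout.get_obs(); print(o)
for n in("scene","top"):
    p,d=eyes.camera(n); cv2.imwrite(f"pics/{n}0.png",p); W=cloud(n,d); np.save(n+"0.npy",W)
    print(n,np.array(eyes.get_calibration(n)["world_from_camera"]).round(3).tolist())
    for q in("book","carton","mat"):
        for r in eyes.silhouettes(n,q):
            X=W[r["region"]]; X=X[~np.isnan(X[:,0])]
            print(q,round(r["score"],2),np.round(r["box"]),np.percentile(X,[2,50,98],axis=0).round(3).tolist() if len(X) else "")
E
```

```text
pics
{'t': 0.0, 'q': array([-1.38299121,  0.4683716 , -0.01162253,  1.60359423,  0.00597236,
        1.07138791, -0.05630434]), 'dq': array([-3.56838208e-04,  1.84975403e-03,  5.76471020e-06, -2.02045789e-03,
        8.47346056e-05, -2.23702246e-04, -1.06817918e-04]), 'joint_efforts': array([ 4.90229959e-04, -5.20586586e+01, -1.26553222e-02, -2.43742830e+01,
       -5.67403890e-02,  1.71570573e-02,  1.55388179e-04]), 'tool_pos': array([0.14861906, 0.63223245, 0.2326561 ]), 'tcp_rot': array([ 1.15178383e-01,  9.93344449e-01, -8.61405430e-04, -5.53677085e-05]), 'wrist_force': array([-0.48306305,  0.27256506, -0.32396124]), 'torque': array([0.00611264, 0.04282323, 0.00588354]), 'finger_gap': 0.09152929998937093}
scene [[-0.732, 0.534, -0.424, 1.019], [0.682, 0.571, -0.458, 0.52], [-0.002, -0.624, -0.782, 1.01], [0.0, 0.0, 0.0, 1.0]]
book 0.93 [205. 316. 265. 390.] [[0.788, 0.141, 0.003], [0.821, 0.198, 0.131], [0.843, 0.242, 0.171]]
book 0.72 [226. 178. 275. 250.] [[0.52, -0.065, 0.005], [0.577, -0.034, 0.112], [0.622, -0.024, 0.173]]
book 0.62 [424. 194. 493. 264.] [[0.236, 0.266, 0.00
[... 292 characters left out ...]
 0.228, 0.001], [0.573, 0.241, 0.034], [0.581, 0.251, 0.039]]
top [[-0.002, -0.981, 0.192, 0.345], [-1.0, 0.006, 0.016, 0.021], [-0.016, -0.192, -0.981, 1.027], [0.0, 0.0, 0.0, 1.0]]
book 0.66 [112. 319. 184. 356.] [[0.228, 0.258, 0.024], [0.261, 0.295, 0.168], [0.285, 0.357, 0.172]]
book 0.6 [304. 160. 323. 224.] [[0.514, -0.071, 0.002], [0.555, -0.044, 0.171], [0.619, -0.026, 0.175]]
book 0.59 [180.  65. 238. 116.] [[0.787, 0.134, 0.006], [0.806, 0.184, 0.124], [0.835, 0.233, 0.171]]
carton 0.15 [304. 158. 325. 223.] [[0.514, -0.062, 0.017], [0.554, -0.043, 0.171], [0.618, -0.026, 0.175]]
mat 0.84 [197. 146. 347. 306.] [[0.335, -0.113, -0.001], [0.504, 0.041, 0.003], [0.691, 0.201, 0.007]]
```

View pics/scene0.png

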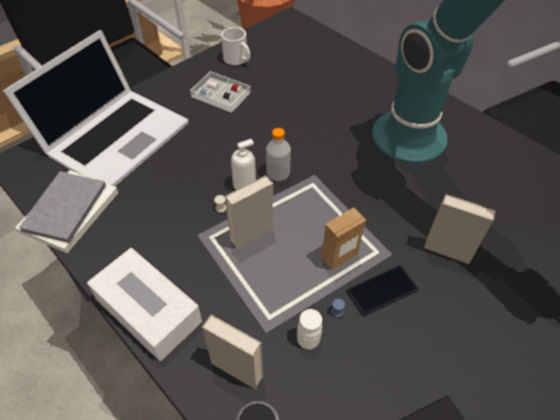

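View pics/top0.png

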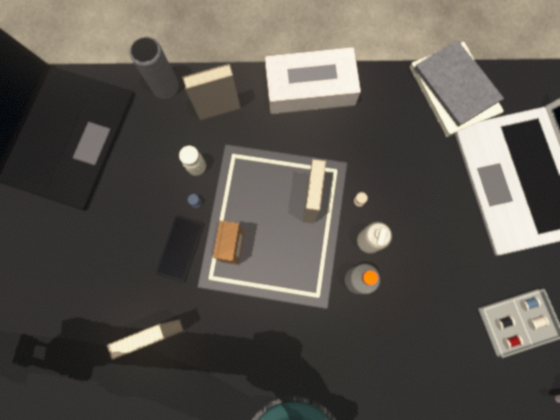

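The scene picture has three book look-alikes: on the mat at (250,213), at (458,230), and at (235,352). The one on the mat has the lowest y (-0.04, against about 0.19 and 0.31), so it is farthest right. The only carton is at (343,240). Next I measure poses and check a close crop.

```bash
python3 - <<'E'
from h import *
S=np.load("scene0.npy");T=np.load("top0.npy")
def rect(P):
    (c,s,a)=cv2.minAreaRect(P[:,:2].astype(np.float32)*1000); return np.round(c,1),np.round(s,1),round(a,2),len(P)
P=np.concatenate([S.reshape(-1,3),T.reshape(-1,3)])
for n,W in(("S",S),("T",T)):
    w=W.reshape(-1,3)
    def box(x0,x1,y0,y1,z0,z1): return w[(w[:,0]>x0)&(w[:,0]<x1)&(w[:,1]>y0)&(w[:,1]<y1)&(w[:,2]>z0)&(w[:,2]<z1)]
    print(n,"book top",rect(box(.48,.66,-.1,.0,.162,.18)),"carton top",rect(box(.38,.54,.09,.2,.128,.145)))
    for nm,b in(("book body",box(.48,.66,-.09,.0,.04,.16)),("carton body",box(.38,.54,.09,.2,.03,.125))): print(nm,rect(b))
# tape from top image
img=cv2.imread("pics/top0.png"); m=(img.min(2)>150)&(abs(T[...,2]-.003)<.008)
X=T[m]; X=X[(X[:,0]>.3)&(X[:,0]<.75)&(X[:,1]>-.12)&(X[:,1]<.22)]; print("tape T",rect(X))
img=cv2.imread("pics/scene0.png"); m=(img.min(2)>130)&(abs(S[...,2]-.003)<.008)
X=S[m]; X=X[(X[:,0]>.33)&(X[:,0]<.7)&(X[:,1]>-.1)&(X[:,1]<.19)]; print("tape S",rect(X))
for q in("drink","pump","tub","phone","spool1"):
    for n,W in(("scene",S),("top",T)):
        for r in eyes.silhouettes(n,q)[:3]:
            X=W[r["region"]]; X=X[~np.isnan(X[:,0])]; print(q,n,round(r["score"],2),np.percentile(X,[5,50,95],axis=0).round(3).tolist())
a=cv2.resize(cv2.imread("pics/scene0.png")[160:350,190:400],None,fx=2.8,fy=2.8,interpolation=2); cv2.imwrite("pics/crop0.png",a)
E
```

```text
S book top (array([569.1, -44.3]), array([ 31.7, 108.9]), 81.8, 608) carton top (array([457.9, 144.4]), array([44.1, 82. ]), 81.32, 646)
book body (array([575.2, -32.3]), array([ 31.6, 110.7]), 67.62, 1472)
carton body (array([468.5, 159.7]), array([40.3, 89.9]), 53.49, 906)
T book top (array([567.6, -46. ]), array([ 28. , 106.3]), 81.77, 689) carton top (array([457.3, 142.8]), array([42.8, 80.5]), 80.87, 772)
book body (array([567.1, -32.8]), array([110.8,  26.8]), 6.41, 185)
carton body (array([446.4, 127.8]), array([35.7, 89. ]), 54.41, 229)
tape T (array([515.3,  44. ]), array([269.7, 321.1]), 80.72, 1825)
tape S (array([515.3,  55.2]), array([299.6, 324.9]), 80.7, 1707)
drink scene 0.94 [[0.364, -0.166, 0.008], [0.392, -0.139, 0.083], [0.409, -0.122, 0.148]]
drink scene 0.69 [[0.524, -0.06, 0.014], [0.577, -0.034, 0.114], [0.62, -0.025, 0.172]]
pump scene 0.9 [[0.447, -0.243, 0.001], [0.482, -0.173, 0.089], [0.501, -0.155, 0.146]]
pump top 0.79 [[0.443, -0.205, 0.018], [0.465, -0.176, 0.106], [0.493, -0.157, 0.15]]
tub scene 0.98 [[0.645, 0.224, 0.009], [0.67, 0.248, 0.073], [0.684, 0.264, 0.097]]
tub top 0.64 [[0.637, 0.216, 0.019], [0.651, 0.234, 0.091], [0.675, 0.255, 0.097]]
phone scene 0.82 [[0.392, 0.235, 0.006], [0.459, 0.274, 0.009], [0.521, 0.312, 0.012]]
phone top 0.73 [[0.389, 0.232, 0.006], [0.454, 0.271, 0.01], [0.519, 0.309, 0.013]]
phone top 0.26 [[0.418, 0.119, 0.046], [0.454, 0.137, 0.137], [0.49, 0.161, 0.141]]
spool1 scene 0.52 [[0.563, 0.231, 0.003], [0.575, 0.241, 0.034], [0.58, 0.248, 0.038]]
spool1 top 0.67 [[0.559, -0.174, 0.003], [0.567, -0.163, 0.035], [0.578, -0.154, 0.039]]
spool1 top 0.54 [[0.558, 0.226, 0.002], [0.568, 0.235, 0.036], [0.58, 0.246, 0.039]]
```

View pics/crop0.png

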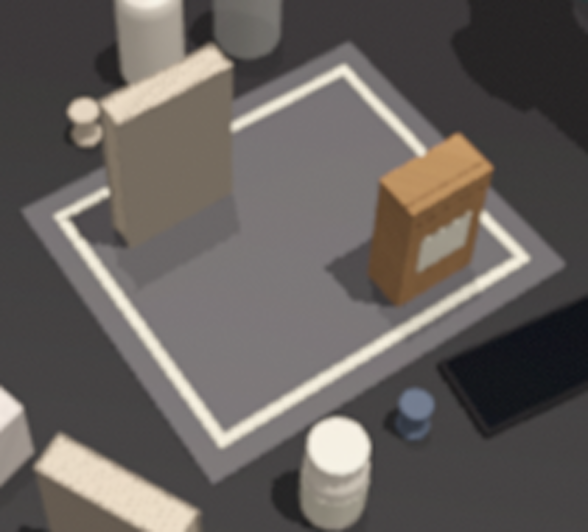

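The crop confirms the paperback standing at the -y end (250,213 in the full picture) and the carton at the +y end, with clear lanes between them. I'll push the book first.

drive_tool --pt "-0.018 -0.009 0 0" --pt "-0.054 -0.026 0 0" --pt "-0.09 -0.043 0 0" --pt "-0.126 -0.06 0 0" --pt "-0.162 -0.077 0 0" --pt "-0.198 -0.094 0 0" --pt "-0.234 -0.111 0 0" --pt "-0.27 -0.128 0 0" --fingers 255 --grip_force 20

```text
t: 1.57
tool_pos: [0.3836, 0.445, 0.2339]
tcp_rot: [0.115, 0.993, 0.0, 0.0]
wrist_force: [-0.1, 1.1, 0.1]
finger_gap: 0.0406
```

drive_tool --pt "-0.0186 -0.0314 0 0" --pt "-0.0372 -0.0628 0 0" --pt "-0.0558 -0.0942 0 0" --pt "-0.0744 -0.1256 0 0" --pt "-0.093 -0.157 0 0" --pt "-0.1116 -0.1884 0 0" --pt "-0.1302 -0.2198 0 0" --pt "-0.1488 -0.2512 0 0"

```text
t: 2.23
tool_pos: [0.4699, 0.1661, 0.2339]
tcp_rot: [0.115, 0.993, 0.0, 0.0]
wrist_force: [1.5, 0.9, 0.7]
finger_gap: 0.0006
```

drive_tool --pt "-0.0186 -0.0314 0 0" --pt "-0.0372 -0.0628 0 0" --pt "-0.0558 -0.0942 0 0" --pt "-0.0744 -0.1256 0 0" --pt "-0.093 -0.157 0 0" --pt "-0.1116 -0.1884 0 0" --pt "-0.1302 -0.2198 0 -0.04" --pt "-0.1488 -0.2512 0 -0.087"

```text
t: 2.9
tool_pos: [0.5574, -0.1124, 0.2339]
tcp_rot: [0.071, 0.997, 0.0, 0.0]
wrist_force: [-0.1, 0.5, 0.8]
finger_gap: 0.0004
```

```bash
cat >> h.py <<'E'
def inc(target):
    from scipy.spatial.transform import Rotation as R
    o=readout.get_obs(); r=R.from_quat(o["tcp_rot"])
    print("t",round(o["t"],2),"pos",o["tool_pos"].round(4),"gap",round(o["finger_gap"],4),"inc",r.inv().apply(np.array(target)-o["tool_pos"]).round(4),"y-axis deg",np.degrees(np.arctan2(*r.as_matrix()[[1,0],1])).round(1))
E
python3 - <<'E'
from h import *
inc([.5584,-.1118,.154])
p,d=eyes.camera("top"); W=cloud("top",d); cv2.imwrite("pics/top1.png",p)
w=W.reshape(-1,3); b=w[(abs(w[:,0]-.555)<.04)&(w[:,1]<-.07)&(w[:,1]>-.25)&(w[:,2]>.06)&(w[:,2]<.5)]
print(np.percentile(b,[1,50,99],axis=0).round(3) if len(b) else 0)
E
```

```text
t 2.9 pos [ 0.5574 -0.1124  0.2339] gap 0.0004 inc [-0.0008  0.0007  0.0799] y-axis deg 81.9
[[ 0.531 -0.09   0.307]
 [ 0.557 -0.079  0.336]
 [ 0.585 -0.07   0.428]]
```

drive_tool --pt "0 0 0.02 0" --pt "0 0 0.04 0" --pt "0 0 0.06 0" --pt "0 0 0.08 0" --pt "0 0.007 0.08 0" --pt "0 0.014 0.08 0" --pt "0 0.02 0.08 0" --pt "0 0.026 0.08 0"

```text
t: 3.62
tool_pos: [0.5619, -0.0839, 0.1551]
tcp_rot: [0.071, 0.997, 0.0, 0.001]
wrist_force: [-0.3, 0.4, -1.0]
finger_gap: 0.0007
```

drive_tool --pt "0 0.006 0 0" --pt "0 0.012 0 0" --pt "0 0.018 0 0" --pt "0 0.024 0 0" --pt "0 0.03 0 0" --pt "0 0.036 0 0" --pt "0 0.036 0 0"

```text
t: 4.2
tool_pos: [0.5661, -0.0476, 0.1535]
tcp_rot: [0.071, 0.997, 0.0, -0.0]
wrist_force: [-0.1, 0.2, 0.7]
finger_gap: 0.0006
```

```bash
python3 - <<'E'
from h import *
inc([.6,0,.2])
p,d=eyes.camera("scene"); cv2.imwrite("pics/scene2.png",cv2.resize(p[130:350,150:420],None,fx=2.2,fy=2.2))
E
```

```text
t 4.2 pos [ 0.5661 -0.0476  0.1535] gap 0.0006 inc [-0.0268  0.052  -0.0465] y-axis deg 81.9
```

View pics/scene2.png

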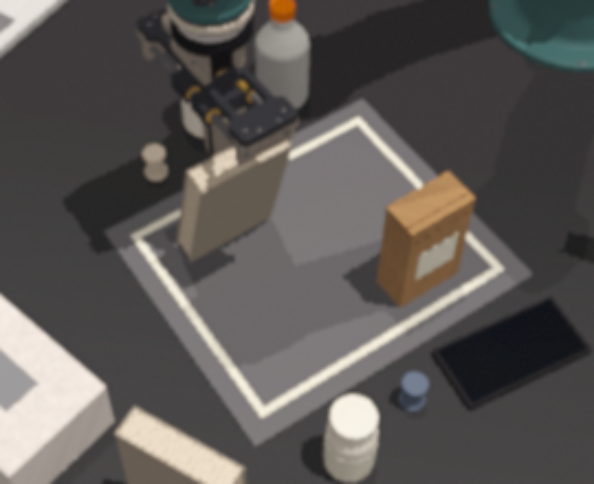

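The book is tipping about its foot, leaning inward at about (235,205) in the crop. Pushing on.

drive_tool --pt "0 0.005 0 0" --pt "0 0.01 0 0" --pt "0 0.015 0 0" --pt "0 0.02 0 0" --pt "0 0.025 0 0" --pt "0 0.025 0 0" --pt "0 0.025 0 0" --pt "0 0.025 0 0"

```text
t: 4.92
tool_pos: [0.5695, -0.0249, 0.1536]
tcp_rot: [0.072, 0.997, -0.0, 0.0]
wrist_force: [0.6, -0.8, 0.8]
finger_gap: 0.0004
```

```bash
cat >> h.py <<'E'
def flat(n,tag):
    p,d=eyes.camera(n); W=cloud(n,d); cv2.imwrite(f"pics/{tag}.png",p); w=W.reshape(-1,3); w=w[~np.isnan(w[:,0])]
    M=w[:,:2]-[.5153,.044]; a=np.radians(-9.3); m=np.c_[M@[np.cos(a),np.sin(a)],M@[-np.sin(a),np.cos(a)],w[:,2]]
    k=(abs(m[:,0])<.18)&(abs(m[:,1])<.155)
    for lo,hi,s in((.02,.036,"book"),(.037,.055,"carton"),(.055,.3,"high")):
        q=m[k&(m[:,2]>lo)&(m[:,2]<hi)]
        if s!="high": q=q[(q[:,0]>0) if s=="book" else (q[:,0]<0)]
        if len(q)<20: print(s,len(q)); continue
        r=cv2.minAreaRect(q[:,:2].astype(np.float32)*1000); print(n,s,len(q),np.round(r[0],1),np.round(r[1],1),round(r[2],1),"z",np.median(q[:,2]).round(4),"bounds",np.percentile(q[:,:2],[.5,99.5],axis=0).round(3).tolist())
E
python3 - <<'E'
from h import *
inc([.5584,-.09,.25]); flat("scene","scene3"); flat("top","top3")
E
```

```text
t 4.92 pos [ 0.5695 -0.0249  0.1536] gap 0.0004 inc [ 0.0016 -0.0661 -0.0964] y-axis deg 81.7
scene book 2978 [65.4 26.5] [110.4 173.4] 1.0 z 0.0304 bounds [[0.012, -0.057], [0.12, 0.112]]
scene carton 153 [-65.6 105.9] [36.4 88.3] 62.8 z 0.0461 bounds [[-0.113, 0.071], [-0.032, 0.112]]
scene high 3564 [27.4  7.6] [142.6 333.8] 37.5 z 0.2365 bounds [[-0.112, -0.149], [0.098, 0.112]]
top book 1489 [64.9 62.9] [108.9  96.5] 1.1 z 0.0313 bounds [[0.011, 0.018], [0.118, 0.111]]
top carton 35 [-80.9  69.9] [29.5 83. ] 67.4 z 0.0467 bounds [[-0.114, 0.067], [-0.037, 0.099]]
top high 1960 [23.5  0.3] [149.7 331.6] 34.4 z 0.239 bounds [[-0.114, -0.153], [0.096, 0.108]]
```

View pics/scene3.png

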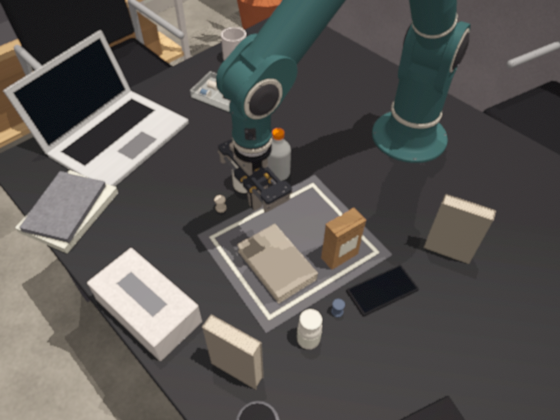

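The book fell flat, at (278,262) in the picture. In mat coordinates it spans x 12..120 and y -58..112 mm, within the limits of ±158 and ±133. Next is the carton.

drive_tool --pt "0 0 -0.035 0" --pt "0.01 0.016 -0.065 0" --pt "0.03 0.05 -0.07 0" --pt "0.051 0.084 -0.07 0" --pt "0.072 0.118 -0.07 0" --pt "0.093 0.152 -0.07 0" --pt "0.114 0.187 -0.07 0" --pt "0.134 0.2205 -0.07 0"

```text
t: 5.68
tool_pos: [0.4675, 0.2142, 0.224]
tcp_rot: [0.072, 0.997, 0.0, 0.0]
wrist_force: [1.4, 0.3, -0.2]
finger_gap: 0.0007
```

```bash
python3 - <<'E'
from h import *
inc([.4685,.2127,.127])
E
```

```text
t 5.68 pos [0.4675 0.2142 0.224 ] gap 0.0007 inc [-0.0012 -0.0014  0.097 ] y-axis deg 81.7
```

drive_tool --pt "0 0 0.025 0" --pt "0 0 0.05 0" --pt "0 0 0.075 0" --pt "0 0 0.097 0" --pt "0 -0.007 0.097 0" --pt "0 -0.014 0.097 0" --pt "0 -0.02 0.097 0" --pt "0 -0.026 0.097 0"

```text
t: 6.35
tool_pos: [0.4657, 0.1862, 0.1281]
tcp_rot: [0.072, 0.997, 0.001, 0.001]
wrist_force: [-0.2, -0.0, 0.0]
finger_gap: 0.0005
```

drive_tool --pt "0 -0.006 0 0" --pt "0 -0.012 0 0" --pt "0 -0.018 0 0" --pt "0 -0.024 0 0" --pt "0 -0.03 0 0" --pt "0 -0.036 0 0" --pt "0 -0.041 0 0" --pt "0 -0.046 0 0"

```text
t: 7.02
tool_pos: [0.458, 0.1408, 0.1265]
tcp_rot: [0.072, 0.997, -0.0, -0.0]
wrist_force: [-0.6, -0.1, 0.7]
finger_gap: -0.0003
```

```bash
python3 - <<'E'
from h import *
inc([.45,.2,.2]); flat("scene","scene4"); p=cv2.imread("pics/scene4.png"); cv2.imwrite("pics/scene4c.png",cv2.resize(p[130:350,150:420],None,fx=2.2,fy=2.2))
E
```

```text
t 7.02 pos [0.458  0.1408 0.1265] gap -0.0003 inc [ 0.0164  0.0574 -0.0735] y-axis deg 81.7
scene book 2982 [65.1 27.6] [110.  172.8] 1.2 z 0.0304 bounds [[0.012, -0.057], [0.119, 0.112]]
scene carton 248 [-65.8  91.6] [45.7 92.2] 62.6 z 0.0464 bounds [[-0.113, 0.051], [-0.032, 0.102]]
scene high 3398 [-73.   74.1] [ 81.9 162. ] 1.4 z 0.2149 bounds [[-0.11, -0.005], [-0.032, 0.154]]
```

View pics/scene4c.png

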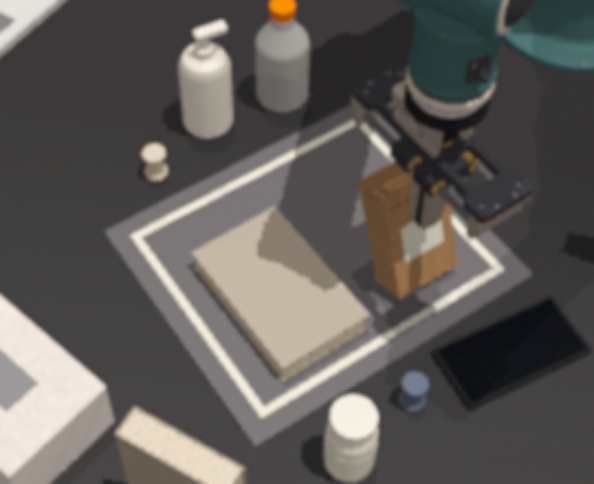

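The carton at (410,225) in the crop is tipping inward on its foot. Pushing on.

drive_tool --pt "0 -0.005 0 0" --pt "0 -0.01 0 0" --pt "0 -0.015 0 0" --pt "0 -0.02 0 0" --pt "0 -0.025 0 0" --pt "0 -0.03 0 0" --pt "0 -0.03 0 0" --pt "0 -0.03 0 0"

```text
t: 7.73
tool_pos: [0.4539, 0.1115, 0.1266]
tcp_rot: [0.072, 0.997, 0.0, 0.0]
wrist_force: [-0.0, -1.3, 0.2]
finger_gap: 0.0005
```

drive_tool --pt "0 0.01 -0.03 0" --pt "0 0.03 -0.06 0" --pt "0 0.06 -0.1 0" --pt "0 0.1 -0.1 0" --pt "0 0.14 -0.1 0" --pt "0 0.18 -0.1 0" --pt "0 0.21 -0.1 0" --pt "0 0.21 -0.1 0"

```text
t: 8.4
tool_pos: [0.4826, 0.3277, 0.2263]
tcp_rot: [0.067, 0.998, 0.002, -0.0]
wrist_force: [-0.8, 0.1, -0.0]
finger_gap: 0.0001
```

```bash
python3 - <<'E'
from h import *
inc([.45,.2,.2]); flat("top","top5"); flat("scene","scene5")
E
```

```text
t 8.4 pos [0.4826 0.3277 0.2263] gap 0.0001 inc [ 0.0152 -0.131   0.0258] y-axis deg 82.3
top book 3118 [66.3 26.2] [109.5 170.3] 1.1 z 0.0312 bounds [[0.011, -0.058], [0.12, 0.11]]
top carton 2024 [-72.6  -5.1] [ 80.3 135.3] 0.4 z 0.0454 bounds [[-0.113, -0.072], [-0.033, 0.061]]
high 0
scene book 2972 [66.  27.4] [109.8 173.2] 1.2 z 0.0304 bounds [[0.012, -0.057], [0.12, 0.112]]
scene carton 1559 [-72.5  -3.8] [ 82.5 138.1] 0.5 z 0.0443 bounds [[-0.113, -0.071], [-0.032, 0.064]]
high 0
```

View pics/scene5.png

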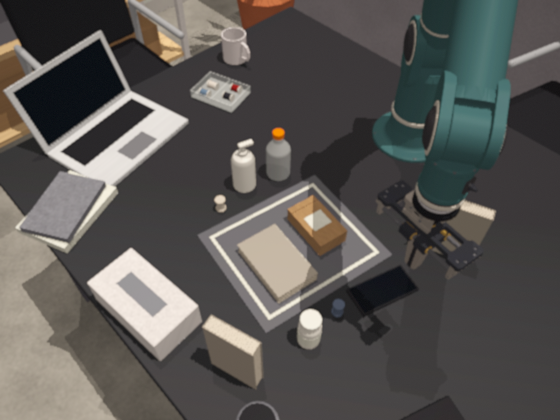

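View pics/top5.png

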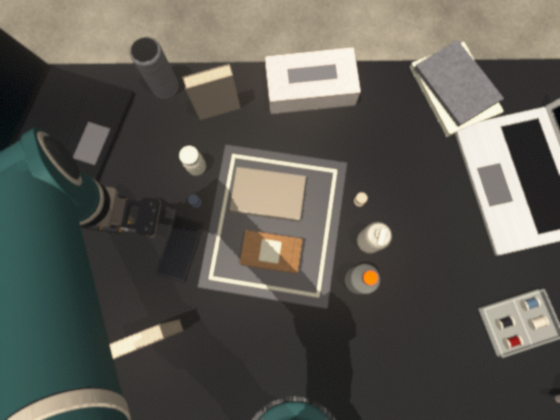

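Both lie flat inside the tape, with the book at (268,193) and the carton at (270,250) in the top picture. They don't touch, the bystanders haven't moved, and the arm is clear.

```bash
python3 -c "
from bench import finish_job
print(finish_job())"
```

```text
the job is handed in; nothing more can be done
None
```

I pushed the paperback over first, then the carton. I used the closed fingertips high on each outer face, and each one tipped about its foot towards the middle of the mat. The paperback is the look-alike farthest to the robot's right, the one on the mat. The job was handed in at about 8.5 s.

My last checks used both cameras, in mat coordinates. The limits to the outer edge of the tape are ±158 mm in x and ±133 mm in y.

| Thing | x (mm) | y (mm) | Top surface height (mm) |
|---|---|---|---|
| Book | 11 to 120 | -58 to 112 | about 31 |
| Carton | -113 to -32 | -72 to 64 | about 45 |

- **Flat and apart:** both lie on their broad faces, with a gap of about 44 mm between them.
- **Rest of the desk:** the other things look unmoved in the pictures; I did not measure them again. The arm was clear of everything.
- **Failed or disagreeing checks:** none failed. The two cameras agreed within about 3 mm. The carton carries a small label although it was described as plain, but it was the only carton in view.

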